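# Bed the stacked sharpening stones in their holders

### The job

Get the sharpening bench ready: take the stack of four sharpening stones apart and bed each stone in its own wooden holder, the one whose recess matches its size, lying flat and fully home in the recess, same side up as it lay. The stones are brittle, so set them down and never drop them, and leave the oil can and the chisel where they are.

Things in the scene. Friction and masses are not known exactly. Their poses are not given: they have to be found in the camera images.
- stone_large: The longest of four plain grey sharpening stones, a loose flat block 200 long (its x) x 60 wide (its y) x 25 mm thick (z up), about 0.69 kg; at the start at the bottom of the stack, lying on the bench, every stone turned and shifted a little against the one below. Origin: centre of its underside.
- stone_medium: The second longest of four plain grey sharpening stones, a loose flat block 150 long (its x) x 50 wide (its y) x 25 mm thick (z up), about 0.43 kg; at the start second from the bottom, lying on the large stone, every stone turned and shifted a little against the one below. Origin: centre of its underside.
- stone_small: The third longest of four plain grey sharpening stones, a loose flat block 115 long (its x) x 45 wide (its y) x 22 mm thick (z up), about 0.26 kg; at the start third from the bottom, lying on the medium stone, every stone turned and shifted a little against the one below. Origin: centre of its underside.
- stone_pocket: The shortest of four plain grey sharpening stones, a loose flat block 80 long (its x) x 35 wide (its y) x 20 mm thick (z up), about 0.13 kg; at the start on top of the stack, lying on the small stone, every stone turned and shifted a little against the one below. Origin: centre of its underside.
- holder_large: Wooden holder of the large stone, screwed down: block 234 (x) x 94 (y) x 20 mm high with an open recess 210 (x) x 70 (y), 10 mm deep: 5 mm of play all round. Rim 12 mm wide; in the middle of both long sides a 44 mm wide finger notch down to the recess floor, which is darker wood. Holders differ only in size. Origin: centre of its underside; recess floor at z 10 mm, rim at 20 mm.
- holder_medium: Wooden holder of the medium stone, screwed down: block 184 (x) x 84 (y) x 20 mm high with an open recess 160 (x) x 60 (y), 10 mm deep: 5 mm of play all round. Rim 12 mm wide; in the middle of both long sides a 44 mm wide finger notch down to the recess floor, which is darker wood. Holders differ only in size. Origin: centre of its underside; recess floor at z 10 mm, rim at 20 mm.
- holder_small: Wooden holder of the small stone, screwed down: block 149 (x) x 79 (y) x 20 mm high with an open recess 125 (x) x 55 (y), 10 mm deep: 5 mm of play all round. Rim 12 mm wide; in the middle of both long sides a 44 mm wide finger notch down to the recess floor, which is darker wood. Holders differ only in size. Origin: centre of its underside; recess floor at z 10 mm, rim at 20 mm.
- holder_pocket: Wooden holder of the pocket stone, screwed down: block 114 (x) x 69 (y) x 20 mm high with an open recess 90 (x) x 45 (y), 10 mm deep: 5 mm of play all round. Rim 12 mm wide; in the middle of both long sides a 44 mm wide finger notch down to the recess floor, which is darker wood. Holders differ only in size. Origin: centre of its underside; recess floor at z 10 mm, rim at 20 mm.
- oil_can: Bystander: small round steel oil can, 66 mm across, 78 mm high with a thin brass spout to 119 mm; standing loose on the bench beyond the holders. Origin: centre of its underside.
- chisel: Bystander: wood chisel lying loose on the bench beyond the holders, 250 mm long along its x (blade to +x), 26 mm wide, 24 mm high. Origin: under the ferrule, at bench level.
There are look-alikes about, which are no part of the job. What is shaped like the stone_medium but red is not meant.

How it is judged (in metres and radians):
At the end, for the whole second after the job is handed in: Each stone lies in the holder of its own size: centre within 12 mm of the holder's in plan, underside less than 13 mm above the holder's underside (recess floor is at 10 mm), tilt below 0.05 rad, long axis within 0.2 rad of the holder's, at rest (below 0.02 m/s) (horizontal distance between stone_large and holder_large below 0.012 m and z of stone_large in the frame of holder_large below 0.013 m and angle between each of stone_large, stone_medium, stone_small, stone_pocket's own z axis and vertical below 0.05 rad and angle between the x axis of stone_large and the x axis of holder_large, either way round below 0.2 rad and linear speed of each of stone_large, stone_medium, stone_small, stone_pocket below 0.02 m/s and horizontal distance between stone_medium and holder_medium below 0.012 m and z of stone_medium in the frame of holder_medium below 0.013 m and angle between the x axis of stone_medium and the x axis of holder_medium, either way round below 0.2 rad and horizontal distance between stone_small and holder_small below 0.012 m and z of stone_small in the frame of holder_small below 0.013 m and angle between the x axis of stone_small and the x axis of holder_small, either way round below 0.2 rad and horizontal distance between stone_pocket and holder_pocket below 0.012 m and z of stone_pocket in the frame of holder_pocket below 0.013 m and angle between the x axis of stone_pocket and the x axis of holder_pocket, either way round below 0.2 rad); the robot touches nothing.
It fails at once if a stone is dropped or knocked down (moves faster than 0.7 m/s, a fall of about 25 mm, with no finger on it) ((linear speed of stone_large above 0.7 m/s and contact force between the fingers and stone_large below 0.05 N) or (linear speed of stone_medium above 0.7 m/s and contact force between the fingers and stone_medium below 0.05 N) or (linear speed of stone_small above 0.7 m/s and contact force between the fingers and stone_small below 0.05 N) or (linear speed of stone_pocket above 0.7 m/s and contact force between the fingers and stone_pocket below 0.05 N)).
It fails at once if the oil can is shifted more than 30 mm (distance of oil_can from where it was at the start of the episode above 0.03 m).
It fails at once if the chisel is shifted more than 30 mm (distance of chisel from where it was at the start of the episode above 0.03 m).
It also fails if it takes over 131 s, if anything falls off the work surface, if the arm or the gripper's body presses on something with over 40 N, if the wrist force passes 120 N, or if a joint passes its speed limit or range.

### The arm

A 6-joint arm with a two-finger parallel gripper is mounted at the origin on the work surface. World frame = base frame: x ahead of the robot, y to its left, z up, the work surface at z = 0. Lengths are in m, angles in degrees, forces in N, time in s.
With the tool pointing down it reaches from about 0.375 to 0.75 m from the base axis. Payload 9 kg.
Tool frame: the origin (TCP) lies where the fingers leave the gripper's body, on its centre line; the fingertips stand 73 mm ahead of it and the grasp point (between the pads) lies 54 mm ahead of it (robot.tip_reach is the distance from the TCP to the fingertips, in m); z points along the fingers, y is the line along which they close (so a half turn about z gives the same grasp; the last joint's range is limited). The gripper opens to 85 mm and grips with 20 to 120 N. Pads are 22 mm wide; open, the fingers measure 114 mm over their backs; the gripper's body (76 mm by 85 mm) begins 54 mm behind the grasp point. The pads swing forward as they close: fully open they stand 13 mm farther back than shut.
Start: joints at [-82.718, 5.964, 5.575, 89.605, 0, 77.527], TCP at [0.203, -0.565, 0.304] pointing down, gripper open.
Joint ranges: [-171.21, 171.21], [-48.23, 106.86], [-62.78, 66.21], [-105.2, 120.99], [-86.42, 89.51], [-180, 180]. Speed limits (degrees/s): [127.2, 127.2, 147.25, 180, 180, 180].

### API

Orientations are given as [roll, pitch, yaw] about the fixed x, y, z axes, in that order (R = Rz(yaw) Ry(pitch) Rx(roll)).
In Python, from plant import robot gives the robot as it stands. Calls block until the motion is done:
- robot.move_pose(position, orientation): joint-space move of the TCP to a pose.
- robot.line_to(position, vel=0.15, rotation=None, guard=None): straight line of the TCP; rotation=None keeps the orientation; vel is the mean speed in m/s. With guard (N) it stops when the force on the tool has changed by that much, and returns True; else False.
- robot.goto_joints(angles): joint-space move.
- robot.set_gripper(opening): finger opening in m; the grip force is fixed at half the most; returns when the fingers have stopped.
- robot.pause(seconds).
- robot.ik(position, orientation): joint angles nearest the present ones, or None.
- robot.observe(): the state.
- robot.grab_frame(name): name is "scene" or "side" or "wrist"; returns the picture (400x640x3 uint8, blue, green, red); there is no depth.
- robot.get_calibration(name): a dict with "vertical_fov" (degrees; the focal length in pixels is half the picture's height over the tangent of half this angle, whatever the lens; pixels are square), "cx", "cy" (the principal point, pixels), "rvec" (rotation vector, rad) and "tvec" (3), from world to camera coordinates, as OpenCV has them. Camera axes: x right, y down, z forward; pixel columns grow to the right and rows downward; lengths in m; the calibration is good to about 2 mm. The wrist camera is an equidistant fisheye: a pixel r from the principal point sees the ray r / f radians off the axis. A picture is of the moment at which its call begins: read the wrist's pose just before it. get_calibration takes no time and is no camera call; for the wrist camera it gives the pose at the moment of the call.
A pose or a line that the arm cannot do raises robot.IKError and nothing moves.
- robot.job_done(): hands the job in; it is judged then, once.
The state is a dict: "time": time; "q": joint angles; "qvel": joint speeds; "joint_torque": joint torques, N m; "tool_pos": TCP position; "tcp_rot": TCP orientation; "ft_force": force on the tool from outside, world axes, zero at the start; "torque": the same for the moment, N m; "gripper_width": finger opening in m; "gripper_force": force on a finger pad.
Only numpy, scipy, OpenCV 4.12 (cv2) and the standard library are available. Lean on these libraries where they do the work, as an engineer would, in place of code of your own. Each camera call takes 0.05 s, during which the arm holds its last target. There are 200 camera calls.

## Working session

There is one attempt and no reset: what is moved stays moved. The work goes in short steps, each a Python script; the robot and the scene stay as the last script left them, time stands still between calls to the robot, and variables do not carry over. Pictures are saved under pics/ and viewed, at most 14 in all, crops included, and the job is handed in when it is done.

```bash
mkdir -p pics; ls; python3 - <<'E'
from plant import robot
import cv2
for n in("scene","side","wrist"):
    c=robot.get_calibration(n); cv2.imwrite(f"pics/{n}0.png",robot.grab_frame(n)); print(n,c)
print(robot.observe())
E
```

```text
pics
scene {'vertical_fov': 47.299444944720946, 'cx': 320.75332435808804, 'cy': 208.64609406174213, 'rvec': array([ 1.53120872,  2.1124583 , -0.7615821 ]), 'tvec': array([ 0.10557084, -0.36905657,  1.59601422])}
side {'vertical_fov': 46.16943844466292, 'cx': 316.43689968652143, 'cy': 198.7732579740365, 'rvec': array([ 2.3121581 , -0.06426144,  0.05352578]), 'tvec': array([-0.55877374,  0.11440787,  1.12082691])}
wrist {'vertical_fov': 65.70646984690485, 'cx': 319.47880994891364, 'cy': 200.01747433584185, 'rvec': array([-2.37704467,  1.67068383,  0.23593849]), 'tvec': array([-0.60065824, -0.03585996,  0.37852508])}
{'time': 0.15, 'q': array([-8.27178809e+01,  5.99051544e+00,  5.54008687e+00,  8.96040011e+01,
       -1.21457683e-03,  7.75273237e+01]), 'qvel': array([-0.07755852,  0.02673484,  0.14085603,  0.01337676,  0.03109524,
       -0.06098814]), 'joint_torque': array([ 7.69516992e-04, -5.57358170e+01,  5.04005885e+01,  1.28278698e-02,
       -3.86162492e-04, -9.04777266e-07]), 'tool_pos': array([ 0.20278645, -0.5645193 ,  0.30333023]), 'tcp_rot': array([-1.79946593e+02, -1.05694751e-02,  1.97547911e+01]), 'ft_force': array([-0.51455441,  0.04605262,  0.99915703]), 'torque': array([ 0.03173592, -0.01320364,  0.00718462]), 'gripper_force': 0.0, 'gripper_width': 0.0856480850364915}
```

View pics/scene0.png

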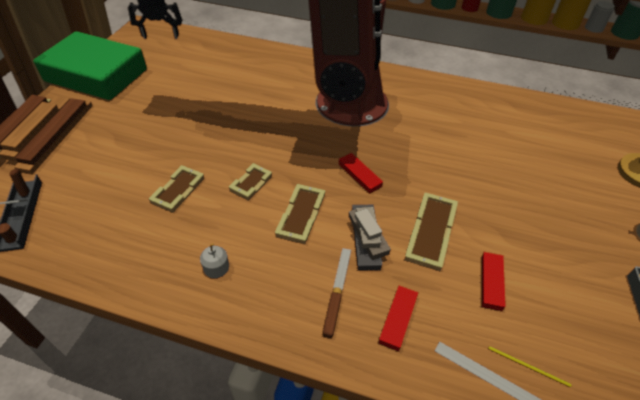

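View pics/side0.png

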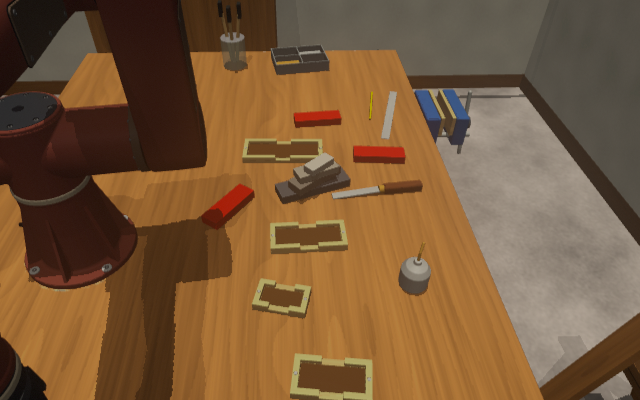

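View pics/wrist0.png

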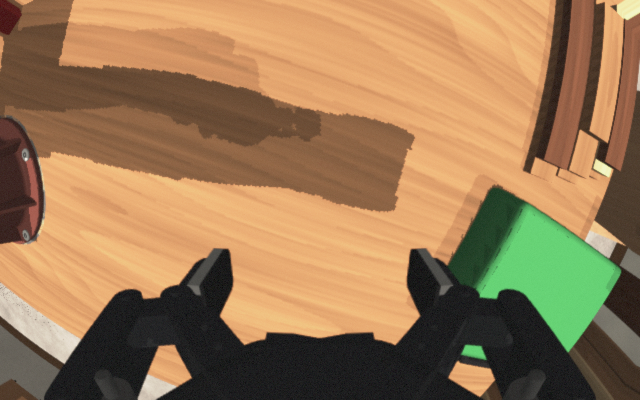

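Scene view: holders at (178,188), (250,180), (301,213) and (433,230), the grey stack at (368,237), the chisel at (340,290) and the oil can at (214,262). The look-alikes are red blocks at (360,172), (399,317) and (493,280), and there's a dark tray at (635,285). I'm choosing the grey stack. The side view agrees: stack at (313,178), holders at (283,150), (308,236), (282,297) and (332,378). The wrist camera doesn't show any of these yet.

```bash
cat > h.py <<'E'
from plant import robot
import numpy as np, cv2
def cam(n):
    c=robot.get_calibration(n); f=200/np.tan(np.radians(c["vertical_fov"]/2))
    K=np.array([[f,0,c["cx"]],[0,f,c["cy"]],[0,0,1]]); R=cv2.Rodrigues(c["rvec"])[0]
    return n,K,R,np.array(c["tvec"],float)
def unproj(C,uv,z):
    n,K,R,t=C; uv=np.asarray(uv,float).reshape(-1,1,2)
    if n=="wrist":   # equidistant fisheye
        p=((uv[:,0]-K[:2,2])/K[0,0]); th=np.linalg.norm(p,axis=1,keepdims=True)+1e-12
        d=np.hstack([p/th*np.sin(th),np.cos(th)])
    else: d=np.hstack([cv2.undistortPoints(uv,K,None)[:,0],np.ones((len(uv),1))])
    d=d@R; o=-R.T@t
    return (o+d*((z-o[2])/d[:,2])[:,None])[:,:2]
def topdown(C,img,ctr,z,half=.2,s=.0005):
    """orthographic picture of plane z: row ~ -x, col ~ -y (like looking down from robot)"""
    n=int(2*half/s); r,c=np.mgrid[:n,:n]
    X=np.stack([ctr[0]+half-r*s,ctr[1]+half-c*s,np.full(r.shape,z)],-1).reshape(-1,3)
    q=X@C[2].T+C[3]
    if C[0]=="wrist":
        rr=np.hypot(q[:,0],q[:,1]); th=np.arctan2(rr,q[:,2]); u=q[:,:2]/rr[:,None]*th[:,None]
    else: u=q[:,:2]/q[:,2:]
    u=(u*C[1][0,0]+C[1][:2,2]).astype(np.float32).reshape(n,n,2)
    return cv2.remap(img,u[...,0],u[...,1],cv2.INTER_LINEAR)
E
python3 - <<'E'
from h import *
print(robot.tip_reach)
A=cam("scene");B=cam("side")
for n,a,b,z in [("small",(178,188),(332,378),.015),("pocket",(250,180),(282,297),.015),("medium",(301,213),(308,236),.015),("large",(433,230),(283,150),.015),("stack",(368,230),(313,172),.05),("can",(214,265),(415,280),.03),("chisel",(338,290),(378,190),.012),("red",(360,172),(228,205),.02)]:
    p,q=unproj(A,a,z)[0],unproj(B,b,z)[0]; print(n,p.round(3),q.round(3),np.hypot(*p).round(3))
for y in (-20,0,90,-90):
    print(y,robot.ik([.55,0.0,.35],[180,0,y]))
E
```

```text
0.0726
small [ 0.564 -0.358] [ 0.565 -0.367] 0.668
pocket [ 0.469 -0.177] [ 0.474 -0.18 ] 0.501
medium [0.54  0.005] [ 0.539 -0.004] 0.54
large [0.483 0.358] [0.482 0.347] 0.601
stack [0.566 0.196] [0.562 0.197] 0.599
can [ 0.775 -0.137] [ 0.766 -0.16 ] 0.787
chisel [0.736 0.168] [0.737 0.159] 0.755
red [0.339 0.119] [0.339 0.109] 0.36
-20 [ -13.62913719   -1.88820097    2.36297047   94.25117144    0.
 -173.62913719]
0 [-13.62913719  -1.88820097   2.36297047  94.25117144   0.
 166.37086281]
90 [-13.62913719  -1.88820097   2.36297047  94.25117144   0.
  76.37086281]
-90 [ -13.62913719   -1.88820097    2.36297047   94.25117144    0.
 -103.62913719]
```

```bash
python3 - <<'E'
from h import *
from scipy.spatial.transform import Rotation as Ro
o=robot.observe(); C=cam("wrist"); T=Ro.from_euler("xyz",o["tcp_rot"],degrees=True)
off=T.inv().apply(-C[2].T@C[3]-o["tool_pos"]); ax=T.inv().apply(C[2][2]); print("cam off",off.round(4),"axis",ax.round(3))
D=Ro.from_euler("xyz",[180,0,180],degrees=True).apply(off)
tiles=[]
for n,c in [("small",(.565,-.36)),("pocket",(.471,-.178)),("medium",(.54,0)),("stack",(.565,.196)),("large",(.483,.352))]:
    p=np.array([c[0]-D[0],c[1]-D[1],.33])
    if np.hypot(*p[:2])<.39: p[:2]*=.39/np.hypot(*p[:2])
    if np.hypot(*p[:2])>.70: p[:2]*=.70/np.hypot(*p[:2])
    try: robot.move_pose(p,[180,0,180])
    except robot.IKError as e: print(n,p,e); continue
    robot.pause(.3)
    C=cam("wrist"); im=robot.grab_frame("wrist"); np.savez(f"w_{n}.npz",im=im,K=C[1],R=C[2],t=C[3])
    tiles.append(cv2.resize(topdown(C,im,c,.02 if n!="stack" else .05,half=.14),(266,266))); print(n,robot.observe()["tool_pos"].round(3))
cv2.imwrite("pics/tiles.png",np.vstack([np.hstack(tiles[:3]),np.hstack((tiles[3:]+[tiles[0]*0]*3)[:3])]))
print(robot.observe()["time"])
E
```

```text
cam off [ 0.0698  0.0013 -0.0696] axis [-0.275 -0.     0.961]
small [ 0.608 -0.347  0.33 ]
pocket [ 0.541 -0.18   0.33 ]
medium [ 0.61  -0.002  0.33 ]
stack [0.635 0.194 0.33 ]
large [0.553 0.35  0.33 ]
6.7583
```

View pics/tiles.png

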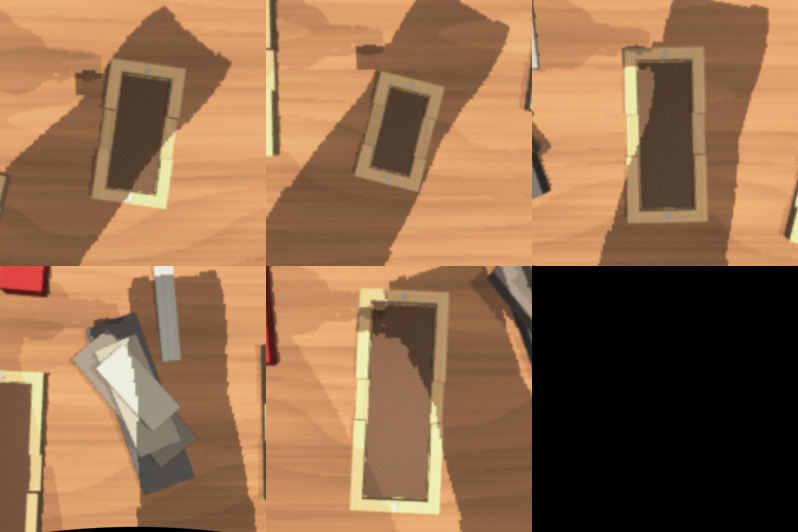

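The warped tiles show the holder outlines: small (112,59)-(166,209), pocket (381,72)-(420,192), medium (625,47)-(708,221) and large (361,289)-(440,514). The lengths come out at 147, 113, 184 and 234 mm, which match the descriptions. The stack is bright pocket on top, then small, medium and dark large. Next is one close crop of it.

```bash
cat >> h.py <<'E'
def tile2w(pts,c,half=.14,s=.28/266):
    p=np.asarray(pts,float); return np.c_[c[0]+half-p[:,1]*s,c[1]+half-p[:,0]*s]
def rect(P):
    """4 corners in order: 0-1 and 2-3 short sides. centre, long-axis yaw deg, size"""
    P=np.asarray(P); m=(P[2]+P[3]-P[0]-P[1])/2; w=(P[1]+P[2]-P[0]-P[3])/2
    return P.mean(0),np.degrees(np.arctan2(m[1],m[0])),np.hypot(*m),np.hypot(*w)
def at_z(C,P,z0,z):
    o=(-C[2].T@C[3]); P=np.asarray(P); return o[:2]+(P-o[:2])*(z-o[2])/(z0-o[2])
def stack_view(name,c=(.565,.196),z0=.05):
    C=cam("wrist"); im=robot.grab_frame("wrist"); np.savez(f"{name}.npz",im=im,K=C[1],R=C[2],t=C[3])
    cv2.imwrite(f"pics/{name}.png",topdown(C,im,c,z0,half=.12,s=.0004))
def load(f):
    d=np.load(f); return ("wrist",d["K"],d["R"],d["t"]),d["im"]
H={"small":rect(tile2w([(112,59),(186,70),(166,209),(93,197)],(.565,-.36))),
"pocket":rect(tile2w([(115,72),(177,87),(154,192),(90,176)],(.471,-.178))),
"medium":rect(tile2w([(93,47),(172,46),(176,221),(95,222)],(.54,0))),
"large":rect(tile2w([(95,23),(183,26),(174,248),(84,245)],(.483,.352)))}
E
python3 - <<'E'
from h import *
for k in H: print(k,H[k])
C,im=load("w_stack.npz"); cv2.imwrite("pics/stack1.png",topdown(C,im,(.565,.196),.05,half=.12,s=.0004))
E
```

```text
small (array([ 0.56421053, -0.36657895]), np.float64(171.9857635738725), np.float64(0.1472273761126249), np.float64(0.07830970547958394))
pocket (array([ 0.47231579, -0.17905263]), np.float64(167.0654626472799), np.float64(0.11286375479672123), np.float64(0.06829340319289698))
medium (array([ 0.53894737, -0.00105263]), np.float64(-179.01788283677584), np.float64(0.1842375919966095), np.float64(0.08421710500618786))
large (array([0.48036842, 0.35094737]), np.float64(177.42085249971657), np.float64(0.2339211695708775), np.float64(0.09373741836165557))
```

View pics/stack1.png

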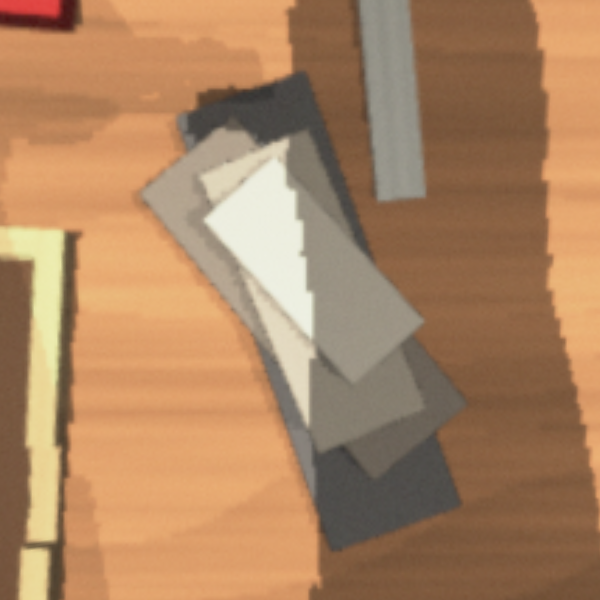

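Pocket top corners are (203,219), (278,155), (425,322) and (353,384). The other three stones are partly visible too. I'll check the sizes, then pick the pocket stone.

```bash
cat >> h.py <<'E'
def stone(f,px,z,c=(.565,.196),z0=.05):
    P=tile2w(px,c,half=.12,s=.0004); return rect(at_z(load(f)[0],P,z0,z))
def best(p,yaw):
    """orientation (half turns equal) whose last joint stays nearest zero"""
    c=[]
    for y in (yaw%180,yaw%180-180,yaw%180+180):
        q=robot.ik(list(p),[180,0,y])
        if q is not None: c.append((abs(q[5]),[180,0,y]))
    return min(c,key=lambda t:t[0])[1]
def pick(p,yaw,zb,width,opening=.082):
    robot.set_gripper(opening)
    z=zb+.004+robot.tip_reach; a=[p[0],p[1],z+.09]; o=best(a,yaw)
    robot.move_pose(a,o)
    hit=robot.line_to([p[0],p[1],z+.03],vel=.12)
    hit=robot.line_to([p[0],p[1],z],vel=.04,guard=10)
    w0=robot.observe()["tool_pos"]
    robot.set_gripper(width-.006); s=robot.observe(); print("hit",hit,w0.round(4),"width",s["gripper_width"],"force",s["gripper_force"])
    if abs(s["gripper_width"]-width)>.006: print("BAD WIDTH"); return False
    robot.line_to([p[0],p[1],z+.02],vel=.05); robot.line_to([p[0],p[1],max(z+.1,.22)],vel=.12)
    s=robot.observe(); print("lift width",s["gripper_width"],s["gripper_force"],"t",s["time"]); return True
def place(h,width):
    p,yaw=h[0],h[1]; z=.010+.004+robot.tip_reach; a=[p[0],p[1],z+.1]
    robot.move_pose(a,best(a,yaw)); robot.pause(.2)
    robot.line_to([p[0],p[1],z+.02],vel=.1); robot.pause(.2)
    hit=robot.line_to([p[0],p[1],z-.004],vel=.02,guard=5)
    s=robot.observe(); print("down",hit,"dz",s["tool_pos"][2]-z,s["ft_force"])
    return z
def release(width,p):
    robot.set_gripper(min(width+.014,.082)); robot.pause(.2)
    q=robot.observe()["tool_pos"]; robot.line_to([q[0],q[1],q[2]+.04],vel=.05); robot.line_to([q[0],q[1],q[2]+.13],vel=.2)
    print("t",robot.observe()["time"])
E
cat > s.py <<'E'
from h import *
S={"pocket":stone("w_stack.npz",[(203,219),(278,155),(425,322),(353,384)],.092),
"small":stone("w_stack.npz",[(198,175),(307,130),(425,405),(318,455)],.072),
"medium":stone("w_stack.npz",[(140,195),(235,118),(467,403),(377,478)],.05),
"large":stone("w_stack.npz",[(180,115),(306,72),(461,505),(332,550)],.025)}
E
python3 - <<'E'
from s import *
for k in S: print(k,S[k])
p=S["pocket"]
if abs(p[2]-.08)<.004 and abs(p[3]-.035)<.004:
    if pick(p[0],p[1],.072,.035): cv2.imwrite("pics/held1.png",robot.grab_frame("wrist"))
E
```

```text
pocket (array([0.57561508, 0.19037291]), np.float64(-138.18487509471373), np.float64(0.07839463146446482), np.float64(0.034072824103213224))
small (array([0.56830915, 0.19127377]), np.float64(-156.78895117397738), np.float64(0.11317977911508532), np.float64(0.04422551838388743))
medium (array([0.5656, 0.1941]), np.float64(-140.45336861314985), np.float64(0.1473207385265225), np.float64(0.04788695020566672))
large (array([0.56046656, 0.18779461]), np.float64(-160.5219935196746), np.float64(0.1972984486305286), np.float64(0.05780730177926566))
hit False [0.5758 0.1904 0.1488] width 0.033571373064629303 force 61.399333477020264
lift width 0.03333218235478524 60.762859582901 t 11.3333
```

View pics/held1.png

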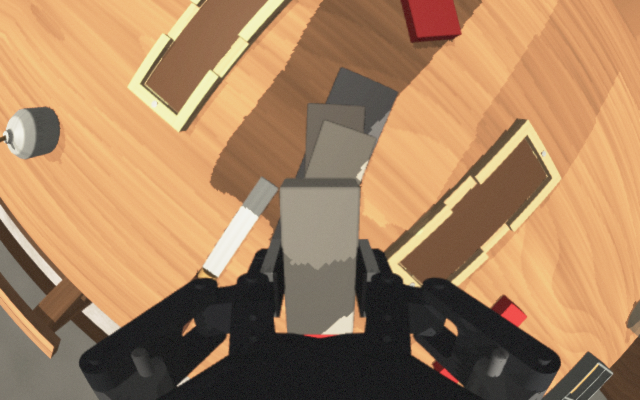

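The pocket stone is held flat and centred (280-360, 180-335), and the small stone is uncovered behind it. Placing it now, then looking at the stack again.

```bash
cat > go.py <<'E'
from s import *
D=.0698
def look(name):
    robot.move_pose([.635,.194,.33],[180,0,180]); robot.pause(.3); stack_view(name)
E
python3 - <<'E'
from go import *
place(H["pocket"],.035); release(.035,0)
C=cam("wrist"); im=robot.grab_frame("wrist"); a=cv2.resize(topdown(C,im,H["pocket"][0],.03,half=.09),(200,200))
look("stack2"); b=cv2.imread("pics/stack2.png"); b[:200,:200]=a; cv2.imwrite("pics/stack2b.png",b)
E
```

```text
down True dz 0.0004438435839005245 [-1.15525386  0.60560163  4.62248318]
t 17.1333
```

View pics/stack2b.png

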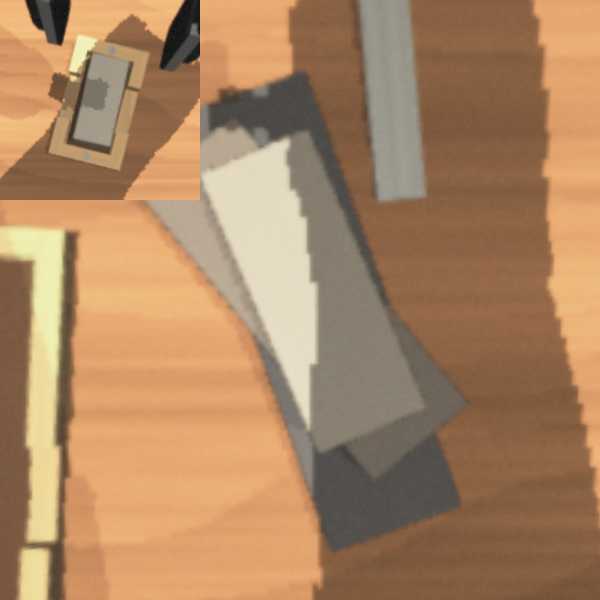

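The pocket stone is home: the inset shows it centred, and it touched down at dz 0.4 mm. The stack hasn't moved, with small still at (198,175)…(425,405). Moving the small stone next.

```bash
python3 - <<'E'
from go import *
n,w,zb="small",.045,.050
if pick(S[n][0],S[n][1],zb,w):
    place(H[n],w); release(w,0)
    C=cam("wrist"); im=robot.grab_frame("wrist"); a=cv2.resize(topdown(C,im,H[n][0],.03,half=.1),(200,200))
    look("stack3"); b=cv2.imread("pics/stack3.png"); b[400:,:200]=a; cv2.imwrite("pics/stack3b.png",b)
E
```

```text
hit False [0.5685 0.1913 0.1268] width 0.04342773340706336 force 63.59682083129883
lift width 0.04370382169008752 62.788918018341064 t 23.4583
down True dz 0.0006252771691555442 [-0.28702142  0.20152085  4.68927962]
t 29.775
```

View pics/stack3b.png

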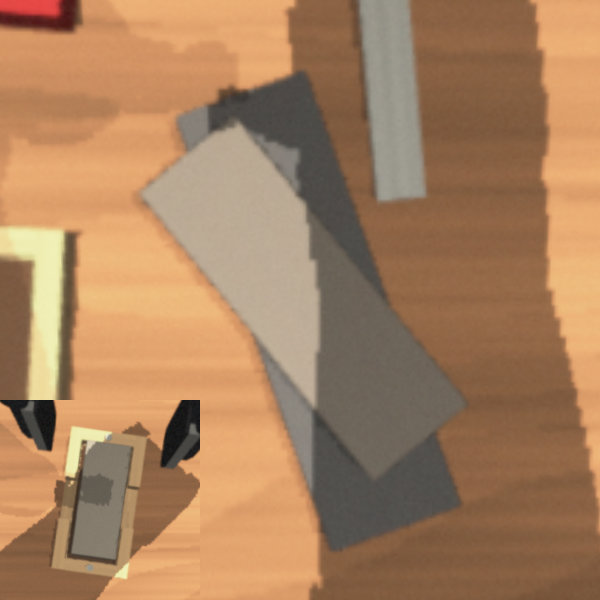

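The small stone is home (inset) and the medium stone hasn't moved. Medium next, with the fingers opened less because of the chisel tip at (400,200).

```bash
python3 - <<'E'
from go import *
n,w,zb="medium",.050,.025
if pick(S[n][0],S[n][1],zb,w,.068):
    place(H[n],w); release(w,0)
    C=cam("wrist"); im=robot.grab_frame("wrist"); a=cv2.resize(topdown(C,im,H[n][0],.035,half=.12),(200,200))
    look("stack4"); b=cv2.imread("pics/stack4.png"); b[400:,:200]=a; cv2.imwrite("pics/stack4b.png",b)
E
```

```text
hit False [0.5657 0.1941 0.1019] width 0.04857209703656883 force 64.69867944717407
lift width 0.048863382127259214 63.750507831573486 t 36.5583
down True dz 0.0006997374573263354 [-1.65682725  0.01152472  5.5748949 ]
t 41.675
```

View pics/stack4b.png

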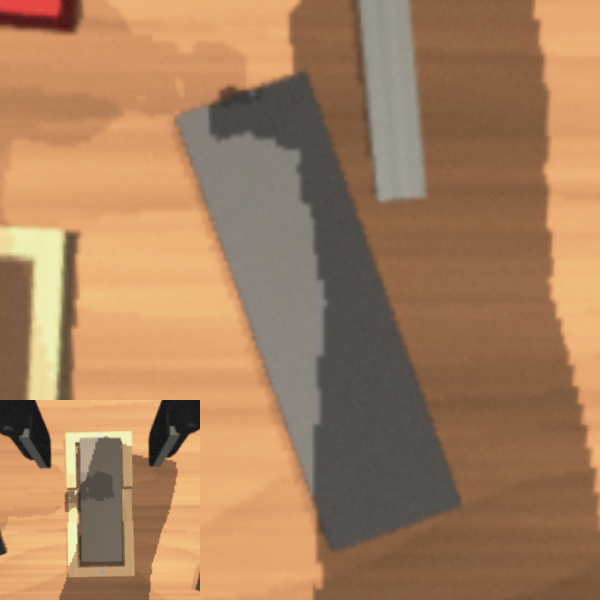

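The medium stone is home and the large stone lies clear at (176,118), (306,72), (461,505), (332,550). Moving the large stone, then taking a final look from the fixed cameras and the wrist.

```bash
python3 - <<'E'
from go import *
n,w,zb="large",.060,.0
if pick(S[n][0],S[n][1],zb,w,.078):
    place(H[n],w); release(w,0)
    C=cam("wrist"); im=robot.grab_frame("wrist"); a=cv2.resize(topdown(C,im,H[n][0],.035,half=.14),(220,220))
    robot.move_pose([.40,.15,.35],[180,0,180]); robot.pause(.3)
    f=robot.grab_frame("side"); g=cv2.resize(robot.grab_frame("scene")[120:320,120:520],(640,320))
    g=g[:200]; g[:,:0]=0; f[-220:,:220]=a; cv2.imwrite("pics/final.png",np.vstack([g,f]))
    print(robot.observe()["gripper_width"])
E
```

```text
hit False [0.5606 0.1878 0.0768] width 0.058538346119256846 force 67.37559199333191
lift width 0.05855427512722453 65.9546148777008 t 47.6667
down True dz 0.0009411015183505705 [-0.57679234 -1.00840065  6.14529379]
t 52.725
0.07362227731791955
```

View pics/final.png

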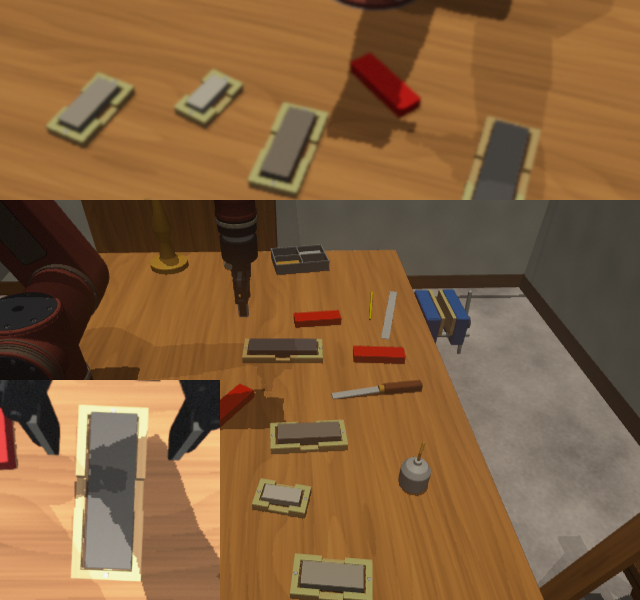

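All four stones lie flat inside their rims (side view (283,347), (308,434), (282,495), (332,576), with the picture's 200-row offset). The chisel and oil can are where they were, and the arm is clear.

```bash
python3 -c "
from plant import robot
print(robot.job_done())"
```

```text
the job is handed in; nothing more can be done
None
```

I bedded all four stones flat in the holders of their own size, left the oil can and chisel where they were, and handed the job in at about 54 s of the 131 s allowed; the hand-in call gave no verdict.

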